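Set out the stirring bench

TASK

Set out the bench for the next run: stand the glass beaker in the middle of the stirrer's round plate and lay its steel cover centred on top of it. On the black board, stand the tall white bottle centred on the cork mat nearer the stirrer, the squat jar centred on the mat farther from it, and the small crucible on the board exactly midway between those two, in line with them. Everything stands upright and let go at the end; leave the wash bottle where it is.

Things in the scene. Friction and masses are not known exactly. Their poses are not given: they have to be found in the camera images.
- beaker: Clear glass beaker, open at the top, straight sided, outside diameter 60 mm, height 75 mm, wall 3 mm, about 120 g. One of the five loose things standing in the row nearest the robot, in any order. Origin: centre of its underside, z up.
- cover: The beaker's cover: flat steel disc, diameter 76 mm, 5 mm thick, flat underneath, with a black upright cylindrical knob in its middle, diameter 18 mm, 30 mm tall (total height 35 mm), about 80 g. It starts lying on the bench, knob up, and simply lies on the beaker's rim, overhanging it all round. Origin: centre of its underside, z up.
- bottle: Tall white plastic screw-cap bottle: cylindrical body of diameter 52 mm up to 92 mm, then a shoulder and a cap of diameter 30 mm; total height 120 mm, about 180 g. Closed. Origin: centre of its underside, z up.
- jar: Squat amber glass jar with a black lid: body diameter 64 mm up to 46 mm, lid diameter 66 mm from 46 to 62 mm (total height 62 mm), about 200 g. Lid stays on. Origin: centre of its underside, z up.
- crucible: Small open white porcelain crucible, slightly conical: outside diameter 34 mm at the foot, 42 mm at 20 mm, 44 mm at the rim, height 42 mm, wall 3 mm, about 60 g. Origin: centre of its underside, z up.
- stirrer: White magnetic stirrer, fixed: housing 170 mm (x) by 150 mm (y) by 55 mm high, with a round white plate of diameter 120 mm on it whose flat top is 63 mm above the bench; two black knobs on the front towards the robot (-x). It stands either to the left or to the right of the black board. Origin: on the bench directly below the centre of the round plate; the housing runs from -95 to +75 mm in x.
- board: Black flat plastic board, fixed on the bench beside the stirrer: 120 mm (x) by 310 mm (y), 8 mm thick; a round cork mat near each end. Origin: centre of its underside, midway between the two mats; y runs along its length towards the mat_left end.
- mat_left: Round cork mat, diameter 80 mm, 3 mm thick, fixed on the board near its left (+y) end, 105 mm from the board's centre; its top is 11 mm above the bench. Origin: centre of its underside (on the board, 8 mm above the bench).
- mat_right: The same cork mat near the board's right (-y) end, 105 mm from the board's centre, top 11 mm above the bench. Origin: centre of its underside (on the board).
- wash_bottle: Bystander: loose wash bottle, white body of diameter 72 mm, 110 mm high, with a grey neck and bent grey spout up to 210 mm high reaching out 79 mm from the axis towards its own +x. It stands on the bench behind the gap between stirrer and board. Origin: centre of its underside, z up.
Mind the look-alikes: they are no part of the job. What is shaped like the cover but green or purple is not meant.

How it is judged:
By the outcome, as a careful person would: the job done as asked, in the order asked, and still so for the second after the job is handed in, with the robot touching nothing.
It also fails if it takes over 115 s, if anything falls off the work surface, if the arm or the gripper's body presses on something with over 40 N, if the wrist force passes 120 N, or if a joint passes its speed limit or range.

ROBOT

A 7-joint arm with a two-finger parallel gripper is mounted at the origin on the work surface. World frame = base frame: x ahead of the robot, y to its left, z up, the work surface at z = 0. Lengths are in m, angles in rad, forces in N, time in s.
With the tool pointing down it reaches from about 0.4 to 0.875 m from the base axis. Payload 19.3 kg.
Tool frame: the origin (TCP) lies at the very end of the fingers, on their centre line; the grasp point (between the pads) lies 19 mm behind it; z points along the fingers, y is the line along which they close (so a half turn about z gives the same grasp; the last joint's range is limited). The gripper opens to 85 mm and grips with 20 to 120 N. Pads are 22 mm wide; open, the fingers measure 114 mm over their backs; the gripper's body (76 mm by 85 mm) begins 54 mm behind the grasp point. The pads swing forward as they close: fully open they stand 13 mm farther back than shut.
Start: joints at [1.152, 0.521, -0.036, 1.599, 0.021, 1.021, -0.113], TCP at [0.214, -0.587, 0.231] pointing down, gripper open.
Joint ranges: [-2.91, 2.91], [-0.3, 2.13], [-1.5, 1.42], [0.17, 2.43], [-1.26, 4.41], [0.16, 1.93], [-2.52, 2.52]. Speed limits (rad/s): [1.89, 1.89, 2.39, 2.39, 3.01, 3.01, 3.01].

INTERFACE

Orientations are given as [roll, pitch, yaw] about the fixed x, y, z axes, in that order (R = Rz(yaw) Ry(pitch) Rx(roll)).
In Python, from workcell import bot gives the robot as it stands.
- The arm moves only by the shell command python3 -m crank 'ROWS' [FORCE]. ROWS is a JSON object of lists of equal length, an entry for each row: "travel": the shift along the world's x, y, z in cm, a list of three; "turn": the turn, a rotation vector about the world's x, y, z in degrees, a list of three; "gripper": the closure, from 0 (fully open) to 1 (shut). A call has exactly 5 rows; each row is the pose to reach, as a shift and turn from the pose commanded when the call began; what a row does not reach only later rows make up. A row lasts 1/10 s, in which the tool goes at most 50 mm and 8.59 degrees, less where a joint would pass 70% of its speed; a pose out of reach is approached as far as the arm can. A call with a gripper value outside its range is refused whole. The fingers move at their own pace and stop on an object; FORCE is the grip in N (left out, the last holds). Time passes only in rows, so rows that repeat a pose let the fingers close, or fill a call up. It gives the time, the measured TCP pose, the force, the opening and the grip force at its end, in the units of the state.
- bot.observe(): the state, without advancing time (a new reading comes with each control period).
- bot.grab_frame(name): name is "scene" or "top"; returns a dict with "pixels" (420x560x3 uint8, red, green, blue), "fx", "fy", "cx", "cy" (pixels), "extrinsics" (4x4, takes a point from world to camera coordinates). Camera axes: x right, y down, z forward; pixel columns grow to the right and rows downward; lengths in m; the calibration is good to about 2 mm. A picture is of the moment at which its call begins. There is no depth.
- bot.job_done(): hands the job in; it is judged then, once.
The state is a dict: "clock": time; "qpos": joint angles; "qd": joint speeds; "joint_efforts": joint torques, N m; "position": TCP position; "tool_rot": TCP orientation; "force": force on the tool from outside, world axes, zero at the start; "moment": the same for the moment, N m; "grip_width": finger opening in m; "finger_force": force on a finger pad.
Only numpy, scipy, OpenCV 4.12 (cv2) and the standard library are available. Lean on these libraries where they do the work, as an engineer would, in place of code of your own. Each camera call takes 0.05 s, during which the arm holds its last target. There are 200 camera calls.

## Working session

There is one attempt and no reset: what is moved stays moved. The work goes in short steps, Python scripts to look and compute and a shell command to move; the robot and the scene stay as the last step left them, time stands still between calls to the robot, and variables do not carry over. Pictures are saved under pics/ and viewed, at most 14 in all, crops included, and the job is handed in when it is done.

```bash
ls; mkdir -p pics
python3 - <<'E'
from workcell import bot
import cv2,numpy as np,pickle
s=bot.observe();print({k:np.round(v,3).tolist() for k,v in s.items()})
for n in("scene","top"):
    f=bot.grab_frame(n);pickle.dump(f,open(n+"0.pkl","wb"))
    cv2.imwrite(f"pics/{n}0.png",f["pixels"][:,:,::-1])
    print(n,f["fx"],f["fy"],f["cx"],f["cy"],np.round(f["extrinsics"],3).tolist())
E
```

```text
pics
{'clock': 0.0, 'qpos': [1.152, 0.522, -0.036, 1.6, 0.021, 1.021, -0.113], 'qd': [-0.0, 0.001, 0.0, -0.0, -0.001, -0.0, -0.0], 'joint_efforts': [0.004, -92.708, 1.981, -36.992, 0.018, 0.008, -0.0], 'position': [0.213, -0.587, 0.231], 'tool_rot': [-3.14, 0.0, 0.349], 'force': [0.215, -0.066, 0.184], 'moment': [0.039, 0.061, -0.002], 'finger_force': 0.0, 'grip_width': 0.085}
scene 408.8362220375945 408.8362220375945 285.0889652456131 213.66426504162854 [[-0.194, 0.981, -0.004, 0.115], [0.785, 0.153, -0.6, -0.39], [-0.588, -0.119, -0.8, 1.451], [0.0, 0.0, 0.0, 1.0]]
top 446.98873485443255 446.98873485443255 279.8109278225542 207.79014846012066 [[-0.019, -1.0, -0.0, -0.002], [-0.995, 0.019, -0.102, 0.576], [0.102, -0.001, -0.995, 0.945], [0.0, 0.0, 0.0, 1.0]]
```

View pics/scene0.png

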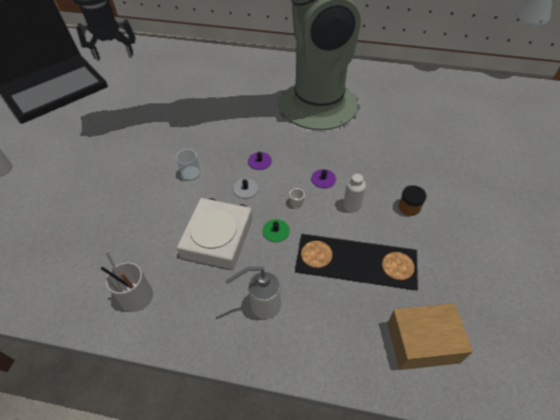

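View pics/top0.png

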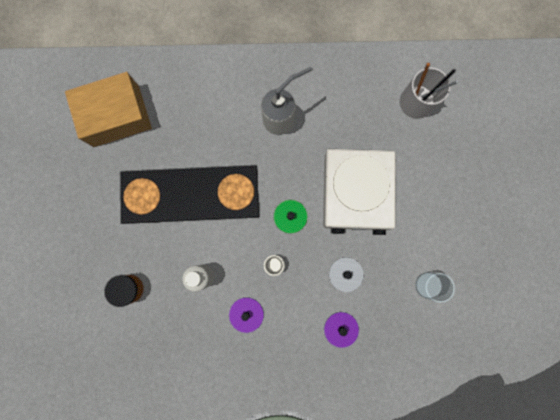

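The pictures show the following.
- **Stirrer and board:** in the top view the stirrer plate is at (361,182), right of the board (-y side). The near mat is at (235,191) and the far mat at (142,196).
- **Items to move:** beaker (435,287), bottle (194,278), jar (121,291), crucible (274,265).
- **Cover candidates:** grey disc (347,275), green disc (291,216), purple discs (246,315) and (342,330). I choose the grey steel one.

Next is the measurement and a close crop to check it.

```bash
cat > h.py <<'E'
import numpy as np,cv2,pickle
from workcell import bot
def ray(f,u,v):
    E=f["extrinsics"];R=E[:3,:3];c=-R.T@E[:3,3]
    return c,R.T@np.array([(u-f["cx"])/f["fx"],(v-f["cy"])/f["fy"],1.])
def onz(f,u,v,z):
    c,d=ray(f,u,v);return c+d*(z-c[2])/d[2]
def pix(f,p):
    q=f["extrinsics"]@np.r_[p,1.];return np.array([f["fx"]*q[0]/q[2]+f["cx"],f["fy"]*q[1]/q[2]+f["cy"]])
def circ(f,mask,z,roi,minA=30):
    """largest blob's convex outline in roi (u0,v0,u1,v1), cast to plane z -> centre, diameter"""
    m=np.zeros_like(mask);u0,v0,u1,v1=roi;m[v0:v1,u0:u1]=mask[v0:v1,u0:u1]
    cs,_=cv2.findContours(m,cv2.RETR_EXTERNAL,cv2.CHAIN_APPROX_NONE)
    c=max(cs,key=cv2.contourArea)[:,0]
    P=np.array([onz(f,u,v,z)[:2] for u,v in c],np.float32)
    (e,d,a)=cv2.fitEllipse(P*1000)
    return np.round(e,1),np.round(d,1)
E
python3 - <<'E'
from h import *
t=pickle.load(open("top0.pkl","rb"));s=pickle.load(open("scene0.pkl","rb"))
for n,f in(("t",t),("s",s)):
    h=cv2.cvtColor(f["pixels"],cv2.COLOR_RGB2HSV);H,S,V=cv2.split(h)
    R=f["pixels"].astype(int)
    cork=((S>100)&(H<25)&(V>90)).astype(np.uint8)
    black=(V<45).astype(np.uint8)
    white=((V>195)).astype(np.uint8)
    if n=="t":
        rs=dict(matR=(cork,.011,(205,165,260,215)),matL=(cork,.011,(118,170,165,220)),board=(black,.008,(110,155,268,230)),jar=(black,.062,(95,265,150,315)),
          bot=(white,.12,(175,260,215,300)),cruc=(white,.042,(255,245,295,285)))
    else:
        rs=dict(matR=(cork,.011,(295,235,335,272)),matL=(cork,.011,(378,245,420,285)),board=(black,.008,(290,230,425,295)),jar=(black,.062,(395,180,430,215)),
          bot=(white,.12,(345,170,368,188)),cruc=(white,.042,(285,185,308,212)))
    for k,(m,z,r) in rs.items():
        try: print(n,k,*circ(f,m,z,r))
        except Exception as e: print(n,k,e)
    u=R[(265,275,278,235),(335,438,194,270)] if n=="t" else R[(188,162),(240,186)]
    print(u.tolist())
a=cv2.resize(t["pixels"][240:310,320:460],None,fx=5,fy=5,interpolation=cv2.INTER_CUBIC)
b=cv2.resize(s["pixels"][140:210,160:300],None,fx=5,fy=5,interpolation=cv2.INTER_CUBIC)
c=cv2.resize(t["pixels"][240:310,90:300],None,fx=3.33,fy=3.33,interpolation=cv2.INTER_CUBIC)
o=np.vstack([a[:,:,:],b,])[:, :700]
o=np.vstack([o,cv2.resize(c,(700,233))]);o=cv2.resize(o,(455,600))
cv2.imwrite("pics/crop.png",o[:,:,::-1])
# stirrer px -> rough
print(onz(t,361,182,.063),onz(t,347,275,.005),onz(t,431,286,.075),onz(t,279,98,.11))
E
```

```text
t matR [616.6  85.7] [79.8 80.4]
t matL [610.6 295.5] [80.  80.4]
t board [613.2 181. ] [126.6 361.9]
t jar [408.  315.4] [50.9 62. ]
t bot [430.  162.7] [29.2 31.3]
t cruc [4.538e+02 3.000e-01] [21.1 24.4]
[[178, 183, 185], [101, 104, 105], [227, 227, 220], [141, 143, 139]]
s matR [620.   88.5] [79.2 79.3]
s matL [614.5 298.4] [79.3 79.6]
s board [619.7 185.6] [127.1 365.1]
s jar [418.3 323.1] [58.8 70.9]
s bot max() iterable argument is empty
s cruc max() iterable argument is empty
[[119, 121, 122], [113, 117, 118]]
[ 0.62422449 -0.18551066  0.063     ] [ 0.42711139 -0.15780984  0.005     ] [ 0.40517638 -0.31808176  0.075     ] [ 0.79403409 -0.01513199  0.11      ]
```

View pics/crop.png

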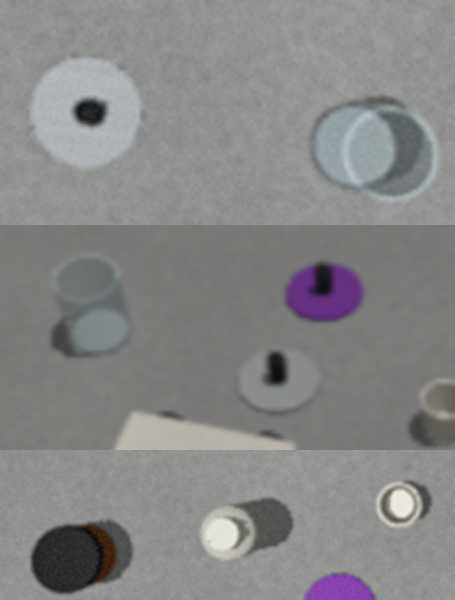

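The crop confirms the grey steel disc with a black knob as the cover. It is at (346,275) in the top view and (246,188) in the scene view. The beaker rim is at about (440,288) top and (187,156) scene, and its base at (429,285) top and (190,173) scene. Now one final measurement.

Run:
```python
from h import *
t=pickle.load(open("top0.pkl","rb"));s=pickle.load(open("scene0.pkl","rb"))
r=lambda p:np.round(np.array(p)*1000,1)[:2]
print("rim",r(onz(t,440.3,287.6,.075)),r(onz(s,186.8,156.2,.075)),"base",r(onz(t,428.9,285.1,.003)),r(onz(s,190.2,173,.003)))
g=lambda f:cv2.GaussianBlur(cv2.cvtColor(f["pixels"],cv2.COLOR_RGB2GRAY),(0,0),.8)
def region(f,roi,k):
    u0,v0,u1,v1=roi;G=g(f).astype(int);bg=np.median(np.r_[G[v0,u0:u1],G[v1-1,u0:u1],G[v0:v1,u0],G[v0:v1,u1-1]])
    m=((G>bg+k) if k>0 else (G<k*-1)).astype(np.uint8);return bg,m
for n,f,roi,z,k,nm in((t,t,(320,248,374,302),.005,18,"cover"),(s,s,(225,172,265,205),.005,12,"cover"),
   (t,t,(255,245,295,285),.042,35,"cruc"),(s,s,(284,184,310,212),.042,20,"cruc"),
   (s,s,(343,172,370,188),.12,40,"bot"),(t,t,(95,265,150,315),.062,-60,"jar"),(s,s,(395,180,432,203),.062,-50,"jar"),
   (t,t,(310,140,410,240),.055,50,"hous"),(s,s,(170,190,260,275),.055,50,"hous")):
    bg,m=region(f,roi,k)
    print("t" if f is t else "s",nm,bg,*circ(f,m,z,roi))
    if nm=="hous":
        mm=np.zeros_like(m);u0,v0,u1,v1=roi;mm[v0:v1,u0:u1]=m[v0:v1,u0:u1]
        c=max(cv2.findContours(mm,0,1)[0],key=cv2.contourArea)[:,0]
        P=np.array([onz(f,u,v,z)[:2]*1000 for u,v in c],np.float32);print(cv2.minAreaRect(P))
for f,c,rr in((t,(361,182),30),(s,(214,228),26)):
    u,v=c;C=cv2.resize(g(f)[v-40:v+40,u-40:u+40],None,fx=4,fy=4,interpolation=cv2.INTER_CUBIC)
    C=cv2.createCLAHE(4,(4,4)).apply(C)
    cv2.imwrite("pics/pl%d.png"%u,C)
a=np.hstack([cv2.imread("pics/pl361.png"),cv2.imread("pics/pl214.png")]);cv2.imwrite("pics/pl.png",a)
G=cv2.resize(g(t)[142:222,321:401],None,fx=4,fy=4);print(cv2.HoughCircles(G,cv2.HOUGH_GRADIENT,1,400,param1=40,param2=15,minRadius=105,maxRadius=135))
print("wash",r(onz(s,264,275,.11)))
```

```text
rim [ 401.6 -336.9] [ 404.7 -329.2] base [ 401.7 -337.5] [ 405.6 -332.8]
t cover 145.0 [ 428.5 -155.6] [71.1 71.5]
s cover 122.0 [ 430.5 -152.6] [59.1 60.9]
t cruc 145.0 [4.543e+02 1.000e-01] [21.8 25.4]
s cruc 122.0 [474.    5.4] [   3.6 1767.6]
s bot 122.0 [434.3 163.7] [18.7 21.2]
t jar 146.0 [408.4 312.7] [59.4 79.1]
s jar 121.0 [416.1 320.9] [55.5 73.5]
t hous 145.0 [ 612.5 -184.9] [163.8 191.1]
((612.5297241210938, -184.21441650390625), (141.6879425048828, 163.09030151367188), 87.19449615478516)
s hous 121.5 [ 616.4 -182.2] [160. 180.]
((616.5291748046875, -181.76495361328125), (139.4430389404297, 156.5142364501953), 87.06437683105469)
None
wash [759.2 -14.8]
```

View pics/pl.png

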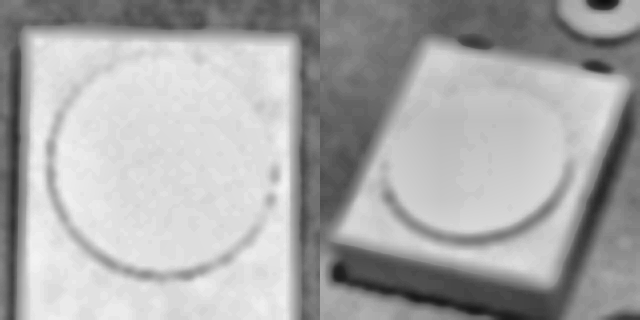

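The plate is centred at about (361,182.6) in the top view and (213.5,228.4) in the scene view, with a diameter of about 56 px, as expected. I'm moving to the beaker at about (0.4035,-0.334).

```bash
python3 -m crank '{"travel":[[4,5,0],[8,10.5,-2],[11,15,-4],[14,19,-6],[15,20,-8]],"turn":[[0,0,0],[0,0,0],[0,0,0],[0,0,0],[0,0,0]],"gripper":[0,0,0,0,0]}' 40
python3 -m crank '{"travel":[[2,2.5,-1],[4,5.3,-3],[4,5.3,-3],[4,5.3,-3],[4,5.3,-3]],"turn":[[0,0,0],[0,0,0],[0,0,0],[0,0,0],[0,0,0]],"gripper":[0,0,0,0,0]}' 40
```

```text
clock: 0.6
position: [0.3559, -0.3972, 0.1607]
tool_rot: [3.14, -0.001, 0.349]
force: [0.6, -2.2, -0.4]
grip_width: 0.0852
finger_force: 0.0
clock: 1.1
position: [0.3941, -0.3467, 0.1307]
tool_rot: [3.141, 0.0, 0.348]
force: [-0.6, -0.1, 0.3]
grip_width: 0.0853
finger_force: 0.0
```

Run:
```python
from h import *
t=pickle.load(open("top0.pkl","rb"));s=pickle.load(open("scene0.pkl","rb"))
print(onz(t,361.1,182.6,.063),onz(s,213.5,228.4,.063), onz(t,274.5,265.3,.042))
# crucible outer rim and jar lid by gradient: saturation/brightness columns
for n in("top","scene"):
    f=bot.grab_frame(n);pickle.dump(f,open(n+"1.pkl","wb"))
t1=pickle.load(open("top1.pkl","rb"));s1=pickle.load(open("scene1.pkl","rb"))
a=cv2.resize(t1["pixels"][240:340,380:500],None,fx=3,fy=3);b=cv2.resize(s1["pixels"][80:180,130:250],None,fx=3,fy=3)
c=cv2.resize(t1["pixels"][245:285,255:295],None,fx=7.5,fy=7.5,interpolation=cv2.INTER_CUBIC);d=cv2.resize(s1["pixels"][180:220,275:315],None,fx=7.5,fy=7.5,interpolation=cv2.INTER_CUBIC)
z=np.zeros((300,60,3),np.uint8)
cv2.imwrite("pics/c1.png",np.vstack([np.hstack([a,b]),np.hstack([c,z,d,z])])[:,:,::-1])
```

```text
[ 0.62293693 -0.18567449  0.063     ] [ 0.62840225 -0.18059693  0.063     ] [0.452179   0.00087189 0.042     ]
```

View pics/c1.png

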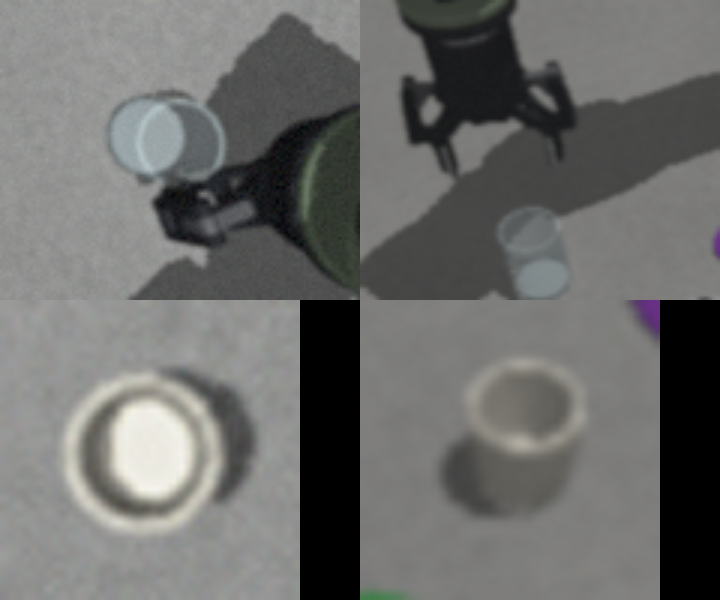

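The beaker rim is at (181,142)/3 + offset in the top crop. In the scene crop the fingertips straddle (503,165). The crucible's outer rim is centred at (142,453) in the top crop and (524,405) in the scene crop. Now I'll check the gripper against the calibration.

Run:
```python
from h import *
t=pickle.load(open("top0.pkl","rb"));s=pickle.load(open("scene0.pkl","rb"))
o=bot.observe();p=o["position"];print(np.round(p,4),o["clock"])
q=p+np.array([0,0,.013]);yaw=o["tool_rot"][2]
d=np.array([-np.sin(yaw),np.cos(yaw),0])*.0425
print("scene tips",pix(s,q-d),pix(s,q+d),"crop mid",(pix(s,q)-[130,80])*3+[360,0],((pix(s,q-d)-[130,80])*3+[360,0]),((pix(s,q+d)-[130,80])*3+[360,0]))
print("top tips crop",(pix(t,q-d)-[380,240])*3,(pix(t,q+d)-[380,240])*3)
cu=(142+.5)/7.5-.5+255,(153+.5)/7.5-.5+245
print("cruc",onz(t,*cu,.042),onz(s,(164+.5)/7.5-.5+275,(105+.5)/7.5-.5+180,.042))
print("rim top",onz(t,(181.5/3)-.5+380,142.5/3-.5+240,.075))
```

```text
[ 0.3941 -0.3469  0.1308] 1.2
scene tips [161.86162507 136.78501685] [192.53536166 133.563602  ] crop mid [501.74490197 165.5072357 ] [455.5848752  170.35505054] [547.60608497 160.69080601]
top tips crop [298.66240684 138.4130552 ] [174.27041533 187.49290035]
cruc [0.45292069 0.00298302 0.042     ] [0.45575983 0.00563914 0.042     ]
rim top [ 0.40282297 -0.3363275   0.075     ]
```

```bash
python3 -m crank '{"travel":[[1,1.3,0],[1,1.3,-4],[1,1.3,-7],[1,1.3,-10],[1,1.3,-10]],"turn":[[0,0,0],[0,0,0],[0,0,0],[0,0,0],[0,0,0]],"gripper":[0,0,0,0,0]}' 40
python3 -m crank '{"travel":[[0,0,0],[0,0,0],[0,0,0],[0,0,0],[0,0,0]],"turn":[[0,0,0],[0,0,0],[0,0,0],[0,0,0],[0,0,0]],"gripper":[0.2,0.3,1,1,1]}' 40
```

```text
clock: 1.7
position: [0.4027, -0.3324, 0.0279]
tool_rot: [-3.138, 0.003, 0.348]
force: [0.0, 0.2, 0.7]
grip_width: 0.085
finger_force: 0.0
clock: 2.2
position: [0.4051, -0.3336, 0.0323]
tool_rot: [3.14, -0.001, 0.348]
force: [-1.4, 1.1, 6.1]
grip_width: 0.0598
finger_force: 41.9
```

```bash
python3 -m crank '{"travel":[[0,0,4],[0,0,8],[2,1.5,11],[6,4,11],[10,6.8,11]],"turn":[[0,0,0],[0,0,0],[0,0,0],[0,0,0],[0,0,0]],"gripper":[1,1,1,1,1]}' 40
python3 -m crank '{"travel":[[4,3,0],[8,5.7,0],[12,8.3,0],[12,8.3,0],[12,8.3,0]],"turn":[[0,0,0],[0,0,0],[0,0,0],[0,0,0],[0,0,0]],"gripper":[1,1,1,1,1]}' 40
```

```text
clock: 2.7
position: [0.5062, -0.2653, 0.1437]
tool_rot: [3.138, -0.003, 0.346]
force: [0.9, -0.7, -0.8]
grip_width: 0.0602
finger_force: 44.3
clock: 3.2
position: [0.6252, -0.1811, 0.1416]
tool_rot: [3.141, -0.001, 0.35]
force: [-0.9, -0.5, -1.5]
grip_width: 0.0602
finger_force: 44.3
```

```bash
cat > see.py <<'E'
import sys
from h import *
# see.py name tag : top roi, scene roi -> side by side, 5x
tag=sys.argv[1];rt=list(map(int,sys.argv[2].split(",")));k=int(sys.argv[3]);rs=list(map(int,sys.argv[4].split(",")))
o=[]
for n,r in(("top",rt),("scene",rs)):
    f=bot.grab_frame(n);pickle.dump(f,open(n+".pkl","wb"))
    u,v,w,h=r
    o.append(cv2.resize(f["pixels"][v:v+h,u:u+w],None,fx=k,fy=k,interpolation=cv2.INTER_CUBIC))
cv2.imwrite(f"pics/{tag}.png",np.hstack(o)[:,:,::-1])
s=bot.observe();print(s["clock"],np.round(s["position"],4))
E
python3 see.py beak 315,130,80,100 5 175,155,80,100
```

```text
3.3 [ 0.624  -0.1829  0.1414]
```

View pics/beak.png

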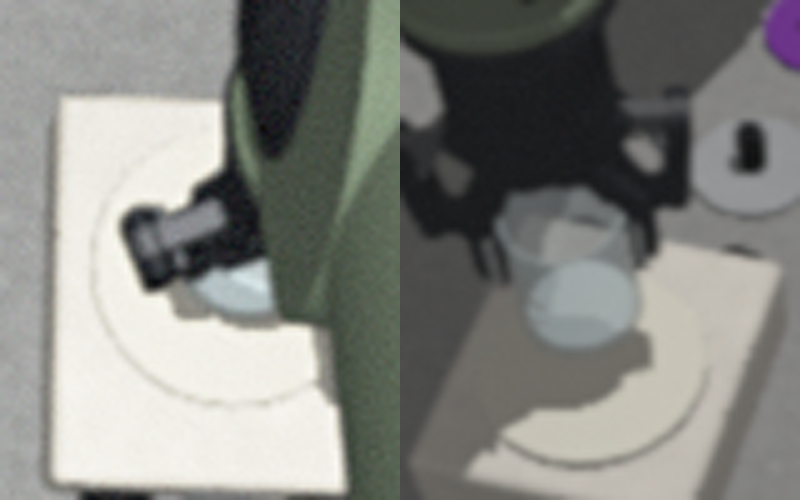

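The beaker is held upright over the plate. In the scene crop its base is at (582,305), i.e. pixel (211,215.6).

Run:
```python
from h import *
s=pickle.load(open("scene.pkl","rb"))
for z in(.107,.110,.113):print(onz(s,211,215.6,z))
```

```text
[ 0.62031334 -0.1830224   0.107     ]
[ 0.6223658  -0.18191358  0.11      ]
[ 0.62441826 -0.18080475  0.113     ]
```

```bash
python3 -m crank '{"travel":[[0.2,0,-2],[0.2,0,-3.5],[0.2,0,-4.4],[0.2,0,-4.6],[0.2,0,-4.6]],"turn":[[0,0,0],[0,0,0],[0,0,0],[0,0,0],[0,0,0]],"gripper":[1,1,1,1,1]}' 40
```

```text
clock: 3.8
position: [0.6261, -0.1825, 0.0947]
tool_rot: [3.142, 0.001, 0.348]
force: [-3.7, -0.4, 5.1]
grip_width: 0.0605
finger_force: 44.5
```

```bash
python3 -m crank '{"travel":[[0,0,0],[0,0,0],[0,0,0.2],[0,0,4],[0,0,8]],"turn":[[0,0,0],[0,0,0],[0,0,0],[0,0,0],[0,0,0]],"gripper":[0.4,0,0,0,0]}' 40
python3 -m crank '{"travel":[[-1,0,2],[-6,0.9,2],[-11,1.8,2],[-16,2.5,0],[-19.6,2.9,-3]],"turn":[[0,0,0],[0,0,0],[0,0,0],[0,0,0],[0,0,0]],"gripper":[0,0,0,0,0]}' 40
python3 see.py beak2 315,130,80,100 5 175,155,80,100
```

```text
clock: 4.3
position: [0.6259, -0.1816, 0.1746]
tool_rot: [-3.14, 0.002, 0.349]
force: [0.6, 1.1, 1.0]
grip_width: 0.0854
finger_force: 0.0
clock: 4.8
position: [0.4313, -0.1529, 0.1471]
tool_rot: [3.139, -0.003, 0.349]
force: [1.5, -0.7, -2.1]
grip_width: 0.0855
finger_force: 0.0
4.9 [ 0.4259 -0.1524  0.1436]
```

View pics/beak2.png

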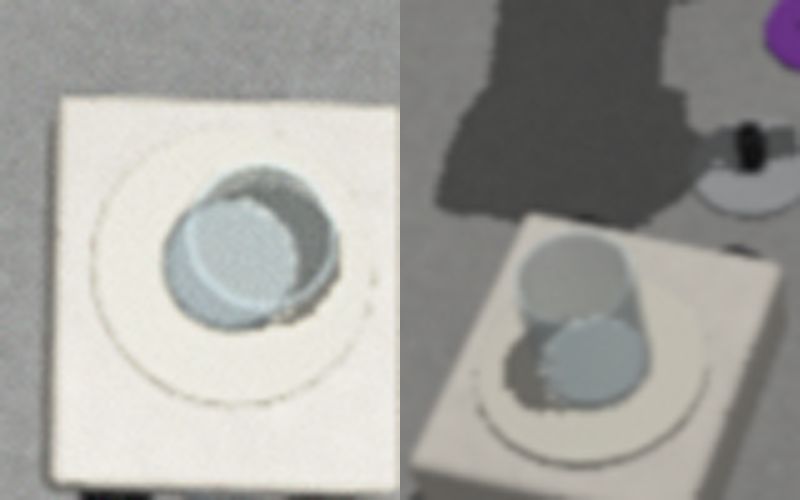

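```bash
cat > fitc.py <<'E'
from h import *
from scipy.optimize import least_squares
def fit(P,r,c0):
    P=np.array(P)[:,:2];return least_squares(lambda c:np.hypot(*(P-c).T)-r,c0,loss="soft_l1",f_scale=.001)
def darkarc(f,c0,z,r,tol=.006,thr=6):
    g=cv2.cvtColor(f["pixels"],cv2.COLOR_RGB2GRAY)
    b=cv2.morphologyEx(cv2.GaussianBlur(g,(0,0),.7),cv2.MORPH_BLACKHAT,np.ones((5,5)))
    v,u=np.where(b>thr);P=np.array([onz(f,x,y,z)[:2] for x,y in zip(u,v)])
    d=np.hypot(*(P-c0).T);return P[abs(d-r)<tol]
E
python3 - <<'E'
from fitc import *
for n,c0 in(("top",(.622,-.185)),("scene",(.624,-.183))):
    f=pickle.load(open(n+"0.pkl","rb"));c=np.array(c0)
    for i in range(3):
        P=darkarc(f,c,.056,.060);R=fit(P,.0605,c);c=R.x
    print(n,len(P),np.round(c*1000,1),np.round(np.abs(R.fun).mean()*1000,2))
t=pickle.load(open("top.pkl","rb"));s=pickle.load(open("scene.pkl","rb"))
T=lambda a,b:onz(t,(a+.5)/5-.5+315,(b+.5)/5-.5+130,.0635);S=lambda a,b:onz(s,(a-400+.5)/5-.5+175,(b+.5)/5-.5+155,.0635)
R=fit([T(163,255),T(170,292),T(195,320),T(237,330)],.030,(.624,-.184));print(R.x*1000,R.fun*1000)
R=fit([S(543,370),S(565,397),S(596,406),S(630,395),S(651,360)],.030,(.624,-.184));print(R.x*1000,R.fun*1000)
T=lambda a,b,z:onz(t,(a+.5)/5-.5+315,(b+.5)/5-.5+130,z);S=lambda a,b,z:onz(s,(a-400+.5)/5-.5+175,(b+.5)/5-.5+155,z)
print("rim",T(264,239,.138)*1000,S(577,278,.138)*1000)
E
```

```text
top 240 [ 624.4 -187.2] 1.35
scene 196 [ 623.3 -184.7] 2.26
[ 624.77630432 -185.91480991] [-0.27233878  0.09719103  0.31451067 -0.33262218]
[ 620.6813552 -180.3346663] [-0.64839043 -0.73048579  0.79788862  0.15388878 -2.94002244]
rim [ 621.18781814 -184.35495742  138.        ] [ 626.28668788 -178.87654508  138.        ]
```

Run:
```python
from fitc import *
from scipy.ndimage import map_coordinates
for n,c0,angs in(("top",(.6236,-.1865),list(range(60,300,4))),("scene",(.6245,-.183),list(range(-70,110,4)))):
    f=pickle.load(open(n+"0.pkl","rb"));g=cv2.cvtColor(f["pixels"],cv2.COLOR_RGB2GRAY).astype(float)
    for z in(.055,.059,.063):
        c=np.array(c0)
        for it in range(4):
            Q=[];D=[]
            for a in np.radians(angs):
                rr=np.arange(.053,.0675,.0004);e=np.array([np.cos(a),np.sin(a)])
                px=np.array([pix(f,np.r_[c+r*e,z]) for r in rr])
                pr=map_coordinates(g,[px[:,1],px[:,0]],order=1)
                k=pr.argmin();dep=np.median(pr)-pr[k]
                if dep>6 and 0<k<len(rr)-1:Q.append(c+rr[k]*e);D.append(np.degrees(a))
            R=fit(Q,.060,c);c=R.x
        print(n,z,len(Q),np.round(c*1000,1),"res",np.round(np.sqrt((R.fun**2).mean())*1000,2),"mean",np.round(R.fun.mean()*1000,2),int(min(D)),int(max(D)))
```

```text
top 0.055 50 [ 623.9 -186.8] res 0.54 mean 0.05 59 268
top 0.059 51 [ 623.6 -186.2] res 0.47 mean -0.01 59 268
top 0.063 51 [ 623.4 -185.5] res 0.49 mean -0.1 59 268
scene 0.055 41 [ 622.8 -184.8] res 0.61 mean -0.01 -58 102
scene 0.059 40 [ 625.1 -183.6] res 0.62 mean -0.05 -58 98
scene 0.063 40 [ 627.2 -182.3] res 0.63 mean -0.07 -58 98
```

```bash
python3 -m crank '{"travel":[[0,0,-3],[0,0,-6],[0,0,-8],[0,0,-8],[0,0,-8]],"turn":[[0,0,0],[0,0,0],[0,0,0],[0,0,0],[0,0,0]],"gripper":[0.3,0.3,0.3,0.3,0.3]}' 30
python3 see.py cov 320,230,80,100 5 205,130,80,100
```

```text
clock: 5.4
position: [0.433, -0.1531, 0.0664]
tool_rot: [-3.142, 0.0, 0.349]
force: [-0.3, -0.1, 0.2]
grip_width: 0.0598
finger_force: 0.0
5.5 [ 0.4333 -0.1533  0.0671]
```

View pics/cov.png

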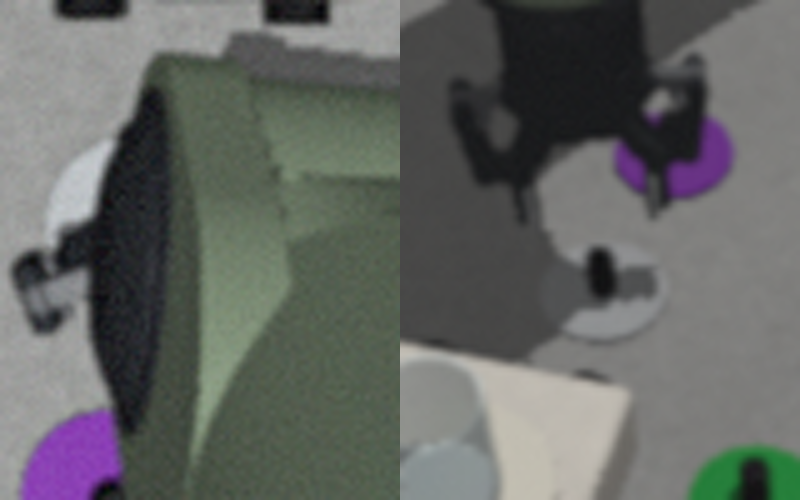

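The open fingers straddle the steel cover's knob. In the scene crop the fingertips are at (521,220) and (653,215), and the knob is at (601,272). Descending and gripping.

```bash
python3 -m crank '{"travel":[[-0.4,0,-1],[-0.4,0,-3],[-0.4,0,-4.5],[-0.4,0,-5.4],[-0.4,0,-5.4]],"turn":[[0,0,0],[0,0,0],[0,0,0],[0,0,0],[0,0,0]],"gripper":[0.3,0.3,0.3,0.3,0.3]}' 30
python3 -m crank '{"travel":[[0,0,0],[0,0,0],[0,0,0],[0,0,0],[0,0,0]],"turn":[[0,0,0],[0,0,0],[0,0,0],[0,0,0],[0,0,0]],"gripper":[0.6,0.8,1,1,1]}' 30
```

```text
clock: 6.0
position: [0.4286, -0.153, 0.0119]
tool_rot: [-3.141, 0.0, 0.349]
force: [0.2, -0.5, 0.3]
grip_width: 0.0596
finger_force: 0.0
clock: 6.5
position: [0.429, -0.1532, 0.0127]
tool_rot: [3.141, -0.001, 0.349]
force: [-1.5, 0.6, 10.3]
grip_width: 0.0167
finger_force: 29.0
```

```bash
python3 -m crank '{"travel":[[0,0,4],[0,0,8],[0,0,12],[0,0,16],[4,-0.6,18]],"turn":[[0,0,0],[0,0,0],[0,0,0],[0,0,0],[0,0,0]],"gripper":[1,1,1,1,1]}' 30
python3 -m crank '{"travel":[[4,-0.6,0],[8,-1.2,0],[12,-1.8,0],[15.4,-2.4,0],[15.4,-2.4,0]],"turn":[[0,0,0],[0,0,0],[0,0,0],[0,0,0],[0,0,0]],"gripper":[1,1,1,1,1]}' 30
python3 see.py cov2 315,130,80,100 5 175,135,80,100
```

```text
clock: 7.0
position: [0.4666, -0.1595, 0.196]
tool_rot: [3.14, -0.001, 0.347]
force: [0.2, 0.1, -2.0]
grip_width: 0.0166
finger_force: 29.8
clock: 7.5
position: [0.6255, -0.183, 0.1915]
tool_rot: [3.141, -0.001, 0.35]
force: [-1.5, 0.4, -1.7]
grip_width: 0.017
finger_force: 29.8
7.6 [ 0.6223 -0.183   0.1915]
```

View pics/cov2.png

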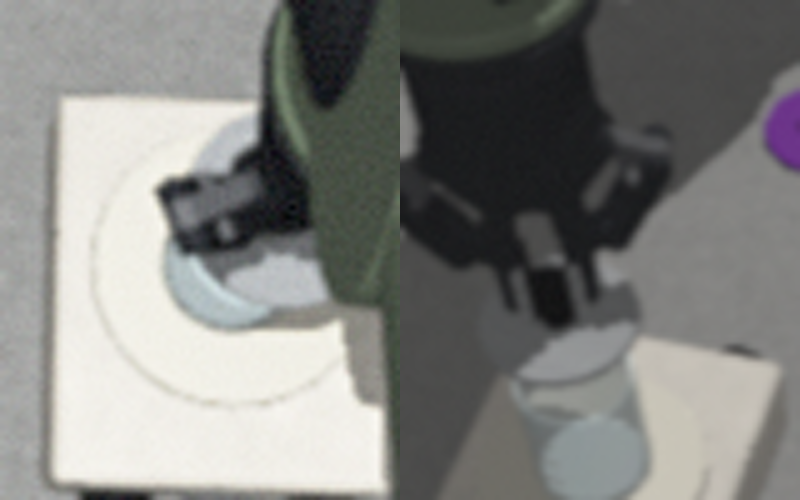

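The cover hangs flat from its knob above the beaker. Its outline in the scene crop runs from (480,335) through (540,384) to (640,320). Fitting it against the rim.

Run:
```python
from fitc import *
s=pickle.load(open("scene.pkl","rb"));t=pickle.load(open("top.pkl","rb"))
S=lambda a,b,z:onz(s,(a-400+.5)/5-.5+175,(b+.5)/5-.5+135,z);T=lambda a,b,z:onz(t,(a+.5)/5-.5+315,(b+.5)/5-.5+130,z)
for z in(.176,.179,.182):
  R=fit([S(479,335,z),S(500,370,z),S(520,382,z),S(570,378,z),S(612,358,z),S(640,318,z)],.038,(.623,-.183));print(z,R.x*1000,(R.fun*1000).round(1))
R=fit([T(190,170,.184),T(215,128,.184),T(245,113,.184),T(258,303,.18),T(300,306,.18)],.038,(.623,-.183));print(R.x*1000,(R.fun*1000).round(1))
```

```text
0.176 [ 620.54902599 -184.3171626 ] [-0.8  0.6  2.1 -1.  -1.   1.1]
0.179 [ 622.59889137 -183.1503366 ] [-0.9  0.6  2.1 -0.9 -1.   0.9]
0.182 [ 624.65254328 -181.99755671] [-1.   0.6  2.1 -0.9 -1.   0.8]
[ 626.43339542 -184.11931494] [-0.2  0.7 -0.7 -0.  -0.1]
```

```bash
python3 -m crank '{"travel":[[0,0,-1.5],[0,0,-3],[0,0,-3.7],[0,0,-4.0],[0,0,-4.1]],"turn":[[0,0,0],[0,0,0],[0,0,0],[0,0,0],[0,0,0]],"gripper":[1,1,1,1,1]}' 30
```

```text
clock: 8.1
position: [0.6225, -0.1831, 0.1509]
tool_rot: [-3.142, 0.0, 0.349]
force: [0.4, 0.1, 0.6]
grip_width: 0.0171
finger_force: 29.9
```

```bash
python3 -m crank '{"travel":[[0,0,-0.1],[0,0,-0.1],[0,0,-0.1],[0,0,-0.1],[0,0,0.5]],"turn":[[0,0,0],[0,0,0],[0,0,0],[0,0,0],[0,0,0]],"gripper":[1,0.8,0.3,0.3,0.3]}' 30
python3 -m crank '{"travel":[[0,0,2],[0,0,6],[-2,3,8],[-6,8,8],[-9,13,8]],"turn":[[0,0,0],[0,0,0],[0,0,0],[0,0,0],[0,0,0]],"gripper":[0.3,0.3,0,0,0]}' 40
python3 -m crank '{"travel":[[-3,4,0],[-6,9,0],[-8,13,-2],[-10,18,-4],[-10,21.6,-6]],"turn":[[0,0,0],[0,0,0],[0,0,0],[0,0,0],[0,0,0]],"gripper":[0,0,0,0,0]}' 40
python3 see.py cov3 315,130,80,100 5 175,135,80,100
```

```text
clock: 8.6
position: [0.6222, -0.1829, 0.1555]
tool_rot: [-3.141, 0.001, 0.349]
force: [0.3, -0.3, 0.6]
grip_width: 0.0588
finger_force: 0.0
clock: 9.1
position: [0.5434, -0.0713, 0.2369]
tool_rot: [3.141, -0.001, 0.347]
force: [1.4, 1.2, -0.1]
grip_width: 0.0856
finger_force: 0.0
clock: 9.6
position: [0.4439, 0.1416, 0.1788]
tool_rot: [3.141, -0.002, 0.348]
force: [2.0, -0.2, -0.5]
grip_width: 0.0855
finger_force: 0.0
9.7 [0.443  0.1455 0.1767]
```

View pics/cov3.png

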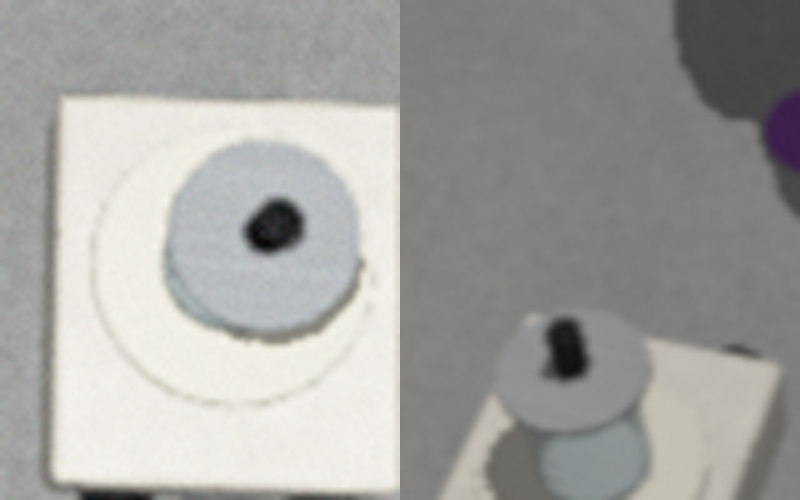

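The cover lies level and centred. The disc centre is at (263,237) in the top crop, against a rim at (264,239), and (573,370) in the scene crop. On to the bottle.

```bash
python3 -m crank '{"travel":[[-1.1,1.8,0],[-1.1,1.8,-3],[-1.1,1.8,-7],[-1.1,1.8,-11],[-1.1,1.8,-11]],"turn":[[0,0,0],[0,0,0],[0,0,0],[0,0,0],[0,0,0]],"gripper":[0,0,0,0,0]}' 40
python3 see.py bo 150,230,80,100 5 320,120,80,100
```

```text
clock: 10.2
position: [0.432, 0.1572, 0.0649]
tool_rot: [3.141, 0.006, 0.349]
force: [0.4, -0.1, 1.1]
grip_width: 0.0856
finger_force: 0.0
10.3 [0.4341 0.1582 0.0688]
```

```bash
python3 -m crank '{"travel":[[-0.2,0.4,-0.5],[-0.2,0.5,-1.4],[-0.2,0.5,-1.4],[-0.2,0.5,-1.4],[-0.2,0.5,-1.4]],"turn":[[0,0,0],[0,0,0],[0,0,0],[0,0,0],[0,0,0]],"gripper":[0,0,0,0.3,0.3]}' 40
python3 -m crank '{"travel":[[0,0,0],[0,0,0],[0,0,0],[0,0,0],[0,0,0]],"turn":[[0,0,0],[0,0,0],[0,0,0],[0,0,0],[0,0,0]],"gripper":[0.35,1,1,1,1]}' 40
```

```text
clock: 10.8
position: [0.4321, 0.1632, 0.0544]
tool_rot: [3.142, -0.0, 0.349]
force: [0.0, 1.2, 0.4]
grip_width: 0.0603
finger_force: 0.0
clock: 11.3
position: [0.4322, 0.1631, 0.0544]
tool_rot: [3.141, -0.001, 0.348]
force: [-0.5, -1.2, 6.3]
grip_width: 0.0509
finger_force: 40.3
```

```bash
python3 -m crank '{"travel":[[0,0,3],[0,0,6],[4,-1.6,8],[8,-3.3,8],[12,-5,8]],"turn":[[0,0,0],[0,0,0],[0,0,0],[0,0,0],[0,0,0]],"gripper":[1,1,1,1,1]}' 40
python3 -m crank '{"travel":[[3,-1.2,0],[6.5,-2.6,0],[6.5,-2.6,-2],[6.5,-2.6,-4],[6.5,-2.6,-5]],"turn":[[0,0,0],[0,0,0],[0,0,0],[0,0,0],[0,0,0]],"gripper":[1,1,1,1,1]}' 40
python3 see.py bo2 195,130,80,100 5 280,185,80,100
```

```text
clock: 11.8
position: [0.5536, 0.1123, 0.1351]
tool_rot: [3.141, -0.002, 0.349]
force: [-0.4, 1.2, -2.3]
grip_width: 0.0514
finger_force: 43.3
clock: 12.3
position: [0.616, 0.0869, 0.0822]
tool_rot: [-3.141, 0.002, 0.349]
force: [-0.1, -0.5, -1.9]
grip_width: 0.051
finger_force: 43.2
12.4 [0.616  0.0871 0.0828]
```

View pics/bo2.png

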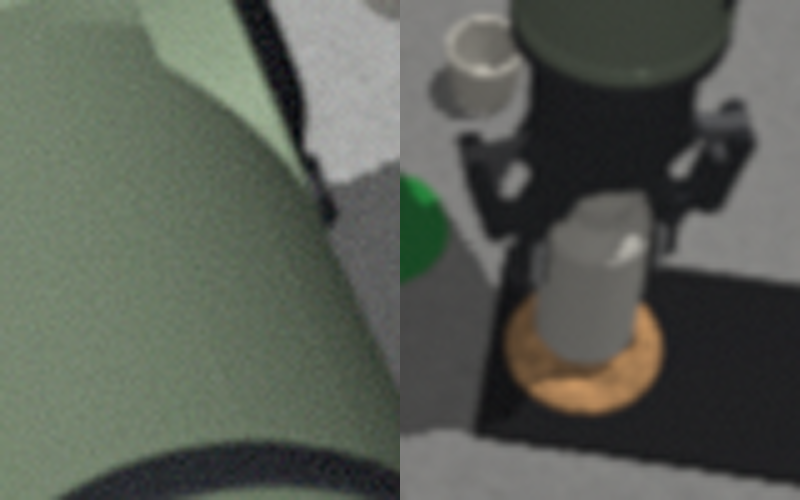

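The bottle is upright over the near mat, its foot at (587,360) in the scene crop and the mat at (585,350). Lowering and releasing it, then heading for the jar.

```bash
python3 -m crank '{"travel":[[0.2,0,-1],[0.2,0,-1.5],[0.2,0,-1.7],[0.2,0,-1.7],[0.2,0,-1.7]],"turn":[[0,0,0],[0,0,0],[0,0,0],[0,0,0],[0,0,0]],"gripper":[1,1,1,1,1]}' 40
python3 -m crank '{"travel":[[0,0,0],[0,0,0],[0,0,0],[0,0,0],[0,0,4]],"turn":[[0,0,0],[0,0,0],[0,0,0],[0,0,0],[0,0,0]],"gripper":[0.8,0,0,0,0]}' 40
python3 -m crank '{"travel":[[0,0,4],[-4,4,6],[-8,9,6],[-12,14,6],[-16,19,5]],"turn":[[0,0,0],[0,0,0],[0,0,0],[0,0,0],[0,0,0]],"gripper":[0,0,0,0,0]}' 40
python3 see.py bo3 90,150,160,160 3 330,120,120,160
```

```text
clock: 12.9
position: [0.6191, 0.0873, 0.0674]
tool_rot: [3.142, -0.0, 0.349]
force: [-0.8, -0.7, -1.6]
grip_width: 0.0512
finger_force: 43.2
clock: 13.4
position: [0.6164, 0.0868, 0.1035]
tool_rot: [-3.14, 0.007, 0.349]
force: [0.0, 0.1, 0.6]
grip_width: 0.0857
finger_force: 0.0
clock: 13.9
position: [0.4904, 0.2382, 0.1628]
tool_rot: [-3.141, -0.002, 0.348]
force: [1.0, 0.6, -0.3]
grip_width: 0.0854
finger_force: 0.0
14.0 [0.4871 0.2426 0.1621]
```

View pics/bo3.png

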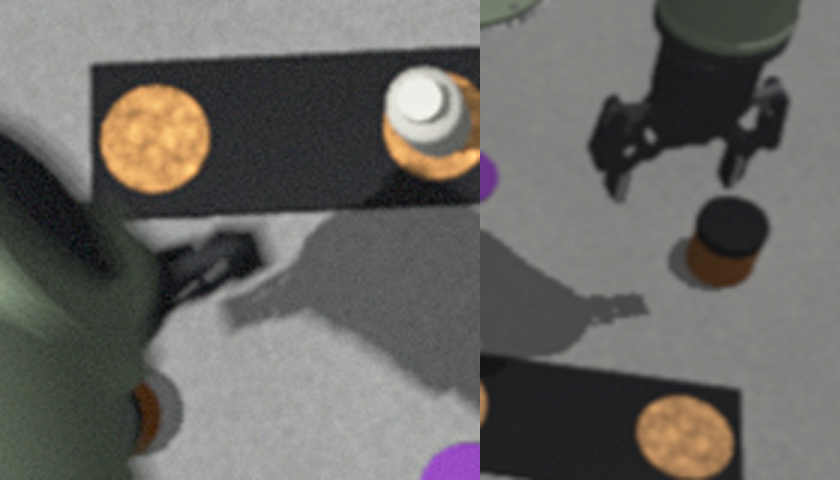

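The bottle stands on its mat, with its cap at (417,99)/3 in the top crop. The jar lid is at (732,226) in the right crop. Picture count so far: 11.

Run:
```python
from fitc import *
t=pickle.load(open("top.pkl","rb"));s=pickle.load(open("scene.pkl","rb"));t0=pickle.load(open("top0.pkl","rb"));s0=pickle.load(open("scene0.pkl","rb"))
print("jar",onz(t0,120.9,290.4,.062)*1000,onz(s,413.9,195,.062)*1000)
g=cv2.cvtColor(t["pixels"],cv2.COLOR_RGB2GRAY);m=(g>205).astype(np.uint8)
print("cap",circ(t,m,.131,(215,165,250,200)))
H=cv2.split(cv2.cvtColor(t0["pixels"],cv2.COLOR_RGB2HSV))
# jar lid low-saturation dark, excl. amber
R=t0["pixels"].astype(int);m=((R.max(2)<70)&(R[...,0]-R[...,2]<18)).astype(np.uint8);m=cv2.morphologyEx(m,cv2.MORPH_OPEN,np.ones((5,5),np.uint8))
print(circ(t0,m,.062,(95,265,150,315)))
R=s0["pixels"].astype(int);m=((R.max(2)<70)&(R[...,0]-R[...,2]<14)).astype(np.uint8);m=cv2.morphologyEx(m,cv2.MORPH_OPEN,np.ones((3,3),np.uint8))
print(circ(s0,m,.062,(395,180,432,215)))
```

```text
jar [407.09906755 319.04997793  62.        ] [415.72352149 324.57043988  62.        ]
cap (array([614. ,  88.1]), array([32.3, 40.6]))
(array([407.1, 319.5]), array([60.6, 65.4]))
(array([416.3, 323.5]), array([62. , 70.1]))
```

```bash
python3 -m crank '{"travel":[[-3,3,-1],[-6,6,-3],[-7.7,7.8,-5],[-7.7,7.8,-7],[-7.7,7.8,-7]],"turn":[[0,0,0],[0,0,0],[0,0,0],[0,0,0],[0,0,0]],"gripper":[0,0,0,0,0]}' 40
python3 see.py jar 90,230,80,120 4 370,120,80,120
```

```text
clock: 14.5
position: [0.413, 0.3147, 0.0902]
tool_rot: [3.141, 0.003, 0.351]
force: [-0.6, 0.1, -0.2]
grip_width: 0.0857
finger_force: 0.0
14.6 [0.4147 0.3145 0.0923]
```

View pics/jar.png

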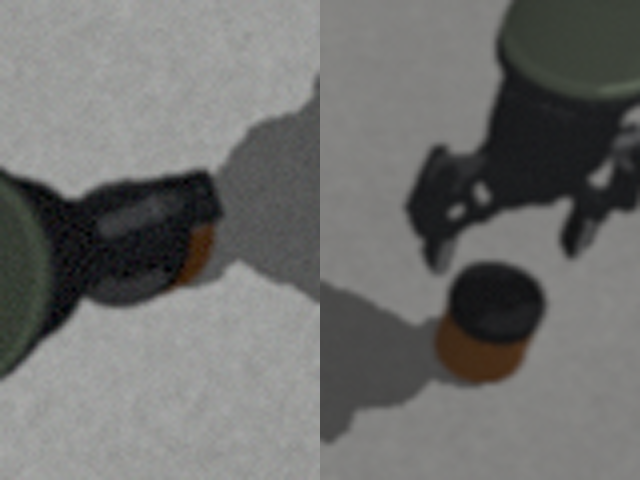

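Run:
```python
from fitc import *
s=pickle.load(open("scene.pkl","rb"))
S=lambda a,b,z:onz(s,(a-320+.5)/4-.5+370,(b+.5)/4-.5+120,z)*1000
print("tips",S(437,270,.105),S(572,255,.105),"lid",S(497,301,.062), "foot left/right bottom",S(437,340,.0),S(524,345,0))
```

```text
tips [433.98441071 275.30654584 105.        ] [403.60170615 362.84665484 105.        ] lid [415.28634437 324.49938075  62.        ] foot left/right bottom [405.60367634 297.11197286   0.        ] [398.28619239 358.49553111   0.        ]
```

The tips' midpoint and the lid in the same view put the jar at about (0.411,0.320), which agrees with the earlier figure. Descending and gripping.

```bash
python3 -m crank '{"travel":[[-0.4,0.6,0],[-0.4,0.6,-2],[-0.4,0.6,-4],[-0.4,0.6,-5.6],[-0.4,0.6,-5.6]],"turn":[[0,0,0],[0,0,0],[0,0,0],[0,0,0],[0,0,0]],"gripper":[0,0,0,0,0]}' 40
python3 -m crank '{"travel":[[0,0,0],[0,0,0],[0,0,0],[0,0,0],[0,0,0]],"turn":[[0,0,0],[0,0,0],[0,0,0],[0,0,0],[0,0,0]],"gripper":[0.15,0.2,1,1,1]}' 40
python3 -m crank '{"travel":[[0,0,2],[0,0,5],[0,0,8],[0,0,8],[0,0,8]],"turn":[[0,0,0],[0,0,0],[0,0,0],[0,0,0],[0,0,0]],"gripper":[1,1,1,1,1]}' 40
```

```text
clock: 15.1
position: [0.41, 0.3206, 0.0353]
tool_rot: [3.141, 0.001, 0.348]
force: [0.1, 0.1, 0.8]
grip_width: 0.0857
finger_force: 0.0
clock: 15.6
position: [0.4109, 0.3214, 0.0374]
tool_rot: [-3.141, -0.002, 0.349]
force: [-2.7, -1.3, 13.2]
grip_width: 0.065
finger_force: 40.9
clock: 16.1
position: [0.4107, 0.3209, 0.1168]
tool_rot: [-3.141, -0.002, 0.348]
force: [-0.4, 0.4, -2.4]
grip_width: 0.0644
finger_force: 46.1
```

```bash
python3 -m crank '{"travel":[[4,-0.5,0],[8,-1,0],[12,-1.5,0],[16,-2,0],[20.2,-2.4,-1]],"turn":[[0,0,0],[0,0,0],[0,0,0],[0,0,0],[0,0,0]],"gripper":[1,1,1,1,1]}' 40
python3 -m crank '{"travel":[[0,0,-1],[0,0,-3],[0,0,-4],[0,0,-4],[0,0,-4]],"turn":[[0,0,0],[0,0,0],[0,0,0],[0,0,0],[0,0,0]],"gripper":[1,1,1,1,1]}' 40
```

```text
clock: 16.6
position: [0.6139, 0.2963, 0.1057]
tool_rot: [3.142, -0.0, 0.349]
force: [0.9, 1.0, -1.6]
grip_width: 0.0645
finger_force: 46.1
clock: 17.1
position: [0.6121, 0.297, 0.066]
tool_rot: [3.142, 0.0, 0.349]
force: [0.6, -0.6, -1.7]
grip_width: 0.0647
finger_force: 46.1
```

```bash
python3 -m crank '{"travel":[[0,0,-0.8],[0,0,-1.5],[0,0,-1.8],[0,0,-1.8],[0,0,-1.8]],"turn":[[0,0,0],[0,0,0],[0,0,0],[0,0,0],[0,0,0]],"gripper":[1,1,1,1,1]}' 40
python3 -m crank '{"travel":[[0,0,0],[0,0,0],[0,0,0],[0,0,0.5],[0,0,4]],"turn":[[0,0,0],[0,0,0],[0,0,0],[0,0,0],[0,0,0]],"gripper":[0.8,0,0,0,0]}' 40
python3 -m crank '{"travel":[[0,0,4],[-2,-1,8],[-4,-6,8],[-7,-11,8],[-10,-16,8]],"turn":[[0,0,0],[0,0,0],[0,0,0],[0,0,0],[0,0,0]],"gripper":[0,0,0,0,0]}' 40
python3 -m crank '{"travel":[[-2,-4,0],[-4,-8,-2],[-6,-13,-5],[-6,-13,-8],[-6,-13.3,-8]],"turn":[[0,0,0],[0,0,0],[0,0,0],[0,0,0],[0,0,0]],"gripper":[0.2,0.2,0.2,0.2,0.2]}' 40
python3 see.py fin1 110,145,160,100 5 290,185,140,100
python3 - <<'E'
from fitc import *
t=pickle.load(open("top.pkl","rb"));s=pickle.load(open("scene.pkl","rb"))
def both(f,n,jr):
    R=f["pixels"].astype(int);H,S,V=cv2.split(cv2.cvtColor(f["pixels"],cv2.COLOR_RGB2HSV))
    m=((S>100)&(H<25)&(V>90)).astype(np.uint8)
    u0,v0,u1,v1=jr
    a=f["pixels"][v0:v1,u0:u1]
    return a
a=cv2.resize(t["pixels"][150:230,110:190],None,fx=5,fy=5,interpolation=cv2.INTER_CUBIC);b=cv2.resize(s["pixels"][215:295,365:445],None,fx=5,fy=5,interpolation=cv2.INTER_CUBIC)
c=cv2.resize(t["pixels"][150:190,200:280],None,fx=5,fy=5,interpolation=cv2.INTER_CUBIC);d=cv2.resize(s["pixels"][230:270,285:365],None,fx=5,fy=5,interpolation=cv2.INTER_CUBIC)
o=np.vstack([np.hstack([a,b]),np.hstack([c,d])]);o=np.clip(o.astype(float)**.7*4.5,0,255).astype(np.uint8)
cv2.imwrite("pics/fin1b.png",o[:,:,::-1])
E
```

```text
clock: 17.6
position: [0.6122, 0.2968, 0.0486]
tool_rot: [3.141, 0.0, 0.349]
force: [-5.0, -3.3, 11.5]
grip_width: 0.0649
finger_force: 47.3
clock: 18.1
position: [0.6104, 0.2959, 0.085]
tool_rot: [3.141, 0.006, 0.349]
force: [-0.6, 0.0, 0.1]
grip_width: 0.0853
finger_force: 0.0
clock: 18.6
position: [0.5218, 0.1528, 0.1684]
tool_rot: [3.141, -0.001, 0.349]
force: [1.5, -1.1, -0.6]
grip_width: 0.0854
finger_force: 0.0
clock: 19.1
position: [0.4606, 0.0198, 0.0857]
tool_rot: [-3.141, 0.005, 0.347]
force: [0.3, 0.9, 1.0]
grip_width: 0.0682
finger_force: 0.0
19.2 [0.4633 0.0218 0.0886]
```

View pics/fin1b.png

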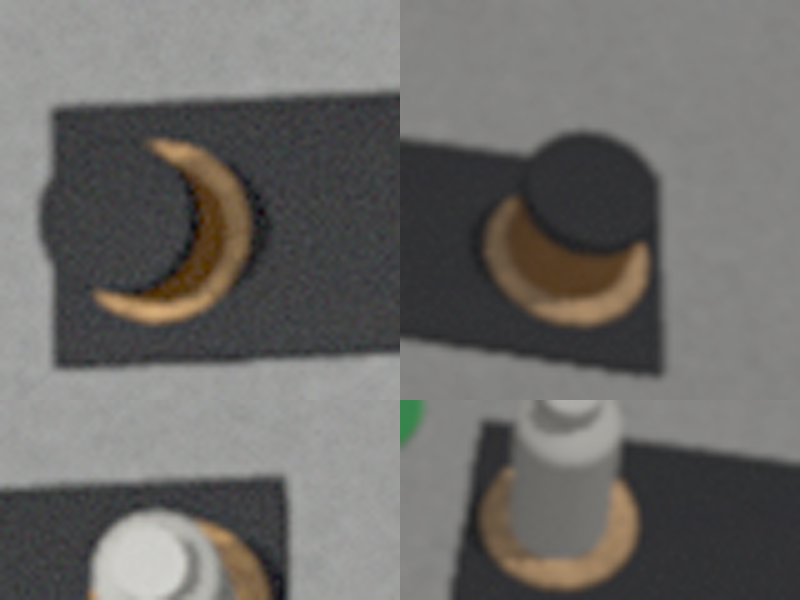

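The jar lid overlaps its mat squarely, with the lid at (115,218) in the top crop and (590,192) in the scene crop. The bottle foot is at (560,545) inside its mat ring. That was my last allowed picture, so from here I check by numbers only.

Run:
```python
from fitc import *
t=pickle.load(open("top.pkl","rb"));s=pickle.load(open("scene.pkl","rb"))
T=lambda a,b,z:onz(t,(a+.5)/5-.5+110,(b+.5)/5-.5+150,z);S=lambda a,b,z:onz(s,(a-400+.5)/5-.5+365,(b+.5)/5-.5+215,z)
print("jar top",T(115,218,.073)*1000,"scene",S(590,192,.073)*1000)
B=lambda a,b,z:onz(s,(a-400+.5)/5-.5+285,(b-400+.5)/5-.5+230,z)
R=fit([B(513,530,.011),B(525,550,.011),B(560,559,.011),B(595,550,.011),B(607,530,.011)],.026,(.618,.087));print("bottle scene foot",R.x*1000,(R.fun*1000).round(1))
b=lambda a,c,z:onz(t,(a+.5)/5-.5+200,(c-400+.5)/5-.5+150,z)
print("bottle top cap",b(148,562,.131)*1000)
# numeric: bottle edges in scene rows, mat edges
g=s["pixels"].astype(int);sat=g.max(2)-g.min(2)
for v in(250,254,258):print(v,[(u,int(sat[v,u])) for u in range(298,336)][::3])
p=bot.observe();print(np.round(p["position"],4))
```

```text
jar top [607.89570378 294.30035094  73.        ] scene [616.51234425 296.67180214  73.        ]
bottle scene foot [618.81352322  88.76498675] [-0.5  1.1 -0.9  0.5 -0.2]
bottle top cap [618.29418281  85.84325135 131.        ]
250 [(298, 2), (301, 21), (304, 43), (307, 10), (310, 4), (313, 6), (316, 5), (319, 5), (322, 5), (325, 6), (328, 86), (331, 46), (334, 2)]
254 [(298, 1), (301, 30), (304, 45), (307, 18), (310, 4), (313, 5), (316, 5), (319, 5), (322, 5), (325, 13), (328, 82), (331, 70), (334, 2)]
258 [(298, 1), (301, 14), (304, 50), (307, 45), (310, 7), (313, 5), (316, 5), (319, 6), (322, 4), (325, 63), (328, 80), (331, 52), (334, 4)]
[0.4633 0.0218 0.0886]
```

```bash
python3 -m crank '{"travel":[[-0.9,-1.7,0],[-0.9,-1.7,-2],[-0.9,-1.7,-5],[-0.9,-1.7,-7.6],[-0.9,-1.7,-7.6]],"turn":[[0,0,0],[0,0,0],[0,0,0],[0,0,0],[0,0,0]],"gripper":[0.2,0.2,0.2,0.2,0.2]}' 30
python3 -m crank '{"travel":[[0,0,0],[0,0,0],[0,0,0],[0,0,0],[0,0,0]],"turn":[[0,0,0],[0,0,0],[0,0,0],[0,0,0],[0,0,0]],"gripper":[0.35,0.45,1,1,1]}' 30
python3 -m crank '{"travel":[[0,0,2],[0,0,5],[0,0,8],[0,0,10],[0,0,10]],"turn":[[0,0,0],[0,0,0],[0,0,0],[0,0,0],[0,0,0]],"gripper":[1,1,1,1,1]}' 30
```

```text
clock: 19.7
position: [0.454, 0.0058, 0.0112]
tool_rot: [-3.141, 0.001, 0.351]
force: [0.5, -0.2, 0.9]
grip_width: 0.0684
finger_force: 0.0
clock: 20.2
position: [0.4551, 0.0047, 0.0136]
tool_rot: [3.141, -0.003, 0.349]
force: [-1.1, 0.9, 14.4]
grip_width: 0.0431
finger_force: 28.4
clock: 20.7
position: [0.4554, 0.0044, 0.1154]
tool_rot: [3.14, -0.005, 0.348]
force: [0.4, 0.4, -2.0]
grip_width: 0.0429
finger_force: 30.7
```

```bash
python3 -m crank '{"travel":[[0,4,2],[0,8,4],[0,12,4],[0,16,4],[1,18.7,4]],"turn":[[0,0,0],[0,0,0],[0,0,0],[0,0,0],[0,0,0]],"gripper":[1,1,1,1,1]}' 30
python3 -m crank '{"travel":[[4,0,0],[8,0,0],[12,0,0],[15,0,-2],[15,0,-4]],"turn":[[0,0,0],[0,0,0],[0,0,0],[0,0,0],[0,0,0]],"gripper":[1,1,1,1,1]}' 30
python3 -m crank '{"travel":[[0,0,-2],[0,0,-5],[0,0,-7],[0,0,-7],[0,0,-7]],"turn":[[0,0,0],[0,0,0],[0,0,0],[0,0,0],[0,0,0]],"gripper":[1,1,1,1,1]}' 30
```

```text
clock: 21.2
position: [0.4628, 0.1943, 0.1525]
tool_rot: [-3.141, -0.001, 0.351]
force: [0.1, -1.4, 0.0]
grip_width: 0.0431
finger_force: 30.9
clock: 21.7
position: [0.6171, 0.1907, 0.1114]
tool_rot: [3.141, -0.003, 0.347]
force: [-1.1, -1.0, -2.3]
grip_width: 0.043
finger_force: 30.9
clock: 22.2
position: [0.6139, 0.1915, 0.0425]
tool_rot: [-3.141, -0.0, 0.349]
force: [0.6, 0.1, -1.0]
grip_width: 0.0428
finger_force: 30.9
```

Lower by 21 mm with +1 mm in x, release, and rise straight up.

```bash
python3 -m crank '{"travel":[[0.1,0,-0.8],[0.1,0,-1.6],[0.1,0,-2],[0.1,0,-2.1],[0.1,0,-2.1]],"turn":[[0,0,0],[0,0,0],[0,0,0],[0,0,0],[0,0,0]],"gripper":[1,1,1,1,1]}' 30
python3 -m crank '{"travel":[[0,0,0],[0,0,0],[0,0,0],[0,0,0.5],[0,0,4]],"turn":[[0,0,0],[0,0,0],[0,0,0],[0,0,0],[0,0,0]],"gripper":[0.6,0.25,0.25,0.25,0.25]}' 30
python3 -m crank '{"travel":[[0,0,4],[0,0,8],[0,0,12],[-5,0,13],[-10,0,13]],"turn":[[0,0,0],[0,0,0],[0,0,0],[0,0,0],[0,0,0]],"gripper":[0.25,0.25,0.25,0.25,0.25]}' 30
python3 -m crank '{"travel":[[-3,-4,0],[-6,-8,0],[-9,-14,0],[-9,-19,0],[-9,-24,0]],"turn":[[0,0,0],[0,0,0],[0,0,0],[0,0,0],[0,0,0]],"gripper":[0.25,0.25,0.25,0.25,0.25]}' 30
python3 - <<'E'
from fitc import *
F={n:bot.grab_frame(n) for n in("top","scene")}
for n,z0 in(("top",0),("scene",0)):
    f=F[n];pickle.dump(f,open(n+".pkl","wb"));g=cv2.cvtColor(f["pixels"],cv2.COLOR_RGB2GRAY)
    u,v=pix(f,[.6155,.1915,.05]);u,v=int(u),int(v);roi=(u-18,v-18,u+18,v+18)
    for k in(80,100):
        m=(g>k).astype(np.uint8)
        mm=np.zeros_like(m);mm[roi[1]:roi[3],roi[0]:roi[2]]=m[roi[1]:roi[3],roi[0]:roi[2]]
        c=max(cv2.findContours(mm,0,1)[0],key=cv2.contourArea);print(n,k,"bbox",cv2.boundingRect(c),"as rim z=.05",*circ(f,m,.05,roi))
    # wash bottle unchanged & cover/beaker region unchanged vs first frame
    f0=pickle.load(open(n+"0.pkl","rb"));d=cv2.absdiff(f["pixels"],f0["pixels"]).max(2)
    u,v=map(int,pix(f,[.77,-.015,.06]));print("wash diff>40 px",int((d[v-25:v+25,u-25:u+25]>40).sum()))
E
```

```text
clock: 22.7
position: [0.6151, 0.1911, 0.0216]
tool_rot: [3.141, -0.0, 0.348]
force: [-2.8, -2.6, 10.5]
grip_width: 0.0428
finger_force: 31.5
clock: 23.2
position: [0.6127, 0.1908, 0.0583]
tool_rot: [-3.141, 0.006, 0.349]
force: [-0.0, -0.2, 0.1]
grip_width: 0.0642
finger_force: 0.0
clock: 23.7
position: [0.5156, 0.1916, 0.1928]
tool_rot: [-3.141, -0.004, 0.348]
force: [-0.1, 2.8, -0.5]
grip_width: 0.0641
finger_force: 0.0
clock: 24.2
position: [0.4253, -0.0345, 0.1916]
tool_rot: [3.141, -0.001, 0.35]
force: [2.2, -0.3, -0.9]
grip_width: 0.0637
finger_force: 0.0
top 80 bbox (174, 181, 23, 22) as rim z=.05 [612.5 189.5] [45.8 46.9]
top 100 bbox (175, 181, 22, 22) as rim z=.05 [612.5 189.3] [44.4 45.9]
wash diff>40 px 0
scene 80 bbox (340, 232, 36, 12) as rim z=.05 [571.5 197.2] [ 31.6 118.6]
scene 100 bbox (340, 232, 36, 11) as rim z=.05 [570.5 197.5] [ 29.5 118.7]
wash diff>40 px 0
```

Run:
```python
from fitc import *
t=pickle.load(open("top.pkl","rb"));s=pickle.load(open("scene.pkl","rb"))
g=cv2.cvtColor(s["pixels"],cv2.COLOR_RGB2GRAY);m=(g>60).astype(np.uint8)
u,v=pix(s,[.6155,.1915,.05]).astype(int);print("crucible scene",*circ(s,m,.05,(u-14,v-8,u+14,v+14)))
g=cv2.cvtColor(t["pixels"],cv2.COLOR_RGB2GRAY);G=t["pixels"].astype(int)
m=((g>150)&(g<207)&(G[...,2]>G[...,0]+3)).astype(np.uint8);m=cv2.morphologyEx(m,cv2.MORPH_OPEN,np.ones((5,5),np.uint8));print("cover top",*circ(t,m,.143,(340,150,392,202)))
R=G;m=((R.max(2)<70)).astype(np.uint8)
print(bot.observe()["clock"],bot.observe()["finger_force"])
```

```text
crucible scene [618.8 194.2] [46.2 72.7]
cover top [ 619.1 -185.6] [56.7 68.5]
24.3 0.0
```

```bash
python3 -c "
from workcell import bot
print(bot.job_done())"
```

```text
the job is handed in; nothing more can be done
None
```

The job is handed in at 24 s with all five things placed in the order asked, let go, and the wash bottle unmoved: the crucible, bottle and jar measure within about 2 mm of target, and the beaker with its cover sits about 2–3 mm off the plate's centre.

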